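# Close the second course of a brazing hearth's back wall in half bond

## Robot

A 6-joint arm with a two-finger parallel gripper is mounted at the origin on the work surface. World frame = base frame: x ahead of the robot, y to its left, z up, the work surface at z = 0. Lengths are in m, angles in rad, forces in N, time in s.
With the tool pointing down it reaches from about 0.4 to 0.825 m from the base axis. Payload 7 kg.
Tool frame: the origin (TCP) lies at the very end of the fingers, on their centre line; the grasp point (between the pads) lies 19 mm behind it; z points along the fingers, y is the line along which they close (so a half turn about z gives the same grasp; the last joint's range is limited). The gripper opens to 88 mm and grips with 3 to 60 N. Pads are 19 mm wide; open, the fingers measure 130 mm over their backs; the gripper's body (78 mm by 193 mm) begins 47 mm behind the grasp point.
Start: joints at [0.288, 0.359, 0.012, 0, -1.224, -0.288], TCP at [0.675, -0, 0.191] pointing down, gripper open.
Joint ranges: [-3.07, 3.07], [-1.43, 2.12], [-1.02, 1.25], [-3.03, 1.67], [-3.05, -0], [-3.03, 3.03]. Speed limits (rad/s): [2.39, 2.39, 3.01, 3.14, 3.14, 3.14].

## Interface

Orientations are given as [roll, pitch, yaw] about the fixed x, y, z axes, in that order (R = Rz(yaw) Ry(pitch) Rx(roll)).
In Python, from station import arm gives the robot as it stands. The module is installed in compiled form; this text tells all that it offers.
- The arm moves only by the shell command python3 -m crank 'ROWS' [FORCE]. ROWS is JSON, a list of rows, each an object of numbers: "dx", "dy", "dz": the shift along the world's x, y, z in m; "twist": the turn about the world's z in degrees; "grip": the opening, from -1 (shut) to 1 (fully open). A call has exactly 5 rows; each row is the pose to reach, as a shift and turn from the pose commanded when the call began; what a row does not reach only later rows make up. A row lasts 1/12 s, in which the tool goes at most 41.7 mm and 7.16 degrees, less where a joint would pass 70% of its speed; a pose out of reach is approached as far as the arm can. A call with a gripper value outside its range is refused whole. The fingers move at their own pace and stop on an object; FORCE is the grip in N (left out, the last holds). Time passes only in rows, so rows that repeat a pose let the fingers close, or fill a call up. It gives the time, the measured TCP pose, the force, the opening and the grip force at its end, in the units of the state.
- arm.get_state(): the state, without advancing time (a new reading comes with each control period).
- arm.grab_frame(name): name is "scene" or "side" or "wrist"; returns the picture (420x560x3 uint8, red, green, blue); there is no depth.
- arm.get_calibration(name): a dict with "fx", "fy", "cx", "cy" (pixels), "cam_to_world" (4x4, takes a point from camera to world coordinates); the wrist camera has in their place "tool_from_camera" (4x4, takes a point from camera to tool coordinates, whose origin is the TCP and whose axes are the flange's). Camera axes: x right, y down, z forward; pixel columns grow to the right and rows downward; lengths in m; the calibration is good to about 2 mm. A picture is of the moment at which its call begins: read the wrist's pose just before it. get_calibration takes no time and is no camera call.
- arm.job_done(): hands the job in; it is judged then, once.
The state is a dict: "t": time; "q": joint angles; "qd": joint speeds; "joint_efforts": joint torques, N m; "eef_pos": TCP position; "ee_rot": TCP orientation; "force": force on the tool from outside, world axes, zero at the start; "moment": the same for the moment, N m; "width": finger opening in m; "gripper_force": force on a finger pad.
Only numpy, scipy, OpenCV 4.12 (cv2) and the standard library are available. Lean on these libraries where they do the work, as an engineer would, in place of code of your own. Each camera call takes 0.05 s, during which the arm holds its last target. There are 200 camera calls.

## Task

Finish the second course of the little firebrick wall in the brazing hearth, in half bond: lay the loose full-length brick flat on the first course, next to the half brick already there and centred over the joint below, and close the open end of the course with the loose half brick, so that the faces and both ends of the wall finish flush. Firebrick chips, so set both down without dropping them. Leave the wide square piece of brick, the tools and everything else where they are.

Things in the scene. Friction and masses are not known exactly. Their poses are not given: they have to be found in the camera images.
- hearth: Brazing hearth: fixed dark steel pan, 270 (its x) x 340 mm (its y), rim 25 mm high, lined with tiles, with the wall's first course cemented in: two full bricks (114 x 57 x 32 mm) end to end with a 3 mm joint, 231 mm in all, fixed; its top is 47 mm above the bench. Origin under the pan's centre. Nothing stands within 70 mm of the wall's faces above 45 mm.
- wall_joint (a point): Middle of the first course's top, over its joint. y runs along the wall toward the half brick already there, x through its 57 mm thickness, z up. The second course, by brick centres along y: closing half brick -88 mm (outer end flush with the wall's end at -115.5), full brick 0, half brick already there +88; dry joints of 3.5 mm. Centres lie 16 mm above this point.
- full_centre (a point): Centre of the loose full-length buff firebrick, 114 mm (its x) x 57 mm (its y) x 32 mm high (its z), about 0.17 kg, lying flat on the bench. Its centre is 16 mm above its underside.
- half_centre (a point): Centre of the loose half brick, 55 mm (its x) x 57 mm (its y) x 32 mm high (its z), about 0.085 kg, lying flat on the bench. Its centre is 16 mm above its underside. Either of its sides may run along the wall.
- starter_centre (a point): Centre of the half brick that already lies, loose, on one end of the first course, 55 mm along the wall, 57 mm through it, 32 mm high (centre 16 mm above the first course). It should stay there.
- square: Bystander: wide square piece of firebrick, 114 x 114 x 32 mm, loose on the bench near the other bricks; origin at the centre of its underside. Not needed.
- elbow: Bystander: copper pipe elbow, about 87 x 72 x 24 mm high, lying in the hearth in front of the wall (toward the robot); origin on the hearth's lining near its middle.
- torch: Bystander: blue gas canister with a brass and steel torch head, 68 mm wide, 235 mm tall, upright, its burner tube reaching 90 mm out at the top; origin under its centre.
- fluxtin: Bystander: white round tub with a metal lid, 72 mm wide, 55 mm tall; origin under its centre.
- wirebrush: Bystander: wire brush with a wooden stock, 260 x 36 x 26 mm, lying on its side; origin under its centre, its length along its x.
- tongs: Bystander: steel tongs lying flat, 290 x 60 x 13 mm; origin near the middle, length along its x.
- hammer: Bystander: hammer lying on the bench, about 240 mm long; its length along its x.
- lighter: Bystander: wire-handled spark lighter lying flat, 170 x 55 x 14 mm; origin near the middle, length along its x.
There are look-alikes about, which are no part of the job. What is shaped like the part that bears starter_centre but black or yellow is not meant.

How it is judged:
At the end, for the whole second after the job is handed in: All three bricks of the second course lie flat and still on the first course: the full one centred over the joint, a half at each end flush with the wall's end, each within 10 mm along the wall, 8 mm through it, 4 mm in height and 7 degrees of the wall's line (x of full_centre in the frame of wall_joint between -0.008 and 0.008 m and y of full_centre in the frame of wall_joint between -0.01 and 0.01 m and z of full_centre in the frame of wall_joint between 0.012 and 0.02 m and angle between the z axis of each of full_centre, half_centre, starter_centre and the z axis of wall_joint, either way round below 0.08 rad and angle between the x axis of full_centre and the y axis of wall_joint, either way round below 0.12 rad and linear speed of each of full, half, starter below 0.01 m/s and x of half_centre in the frame of wall_joint between -0.008 and 0.008 m and y of half_centre in the frame of wall_joint between -0.098 and -0.078 m and z of half_centre in the frame of wall_joint between 0.012 and 0.02 m and (angle between the x axis of half_centre and the y axis of wall_joint, either way round below 0.12 rad or angle between the x axis of half_centre and the x axis of wall_joint, either way round below 0.12 rad) and x of starter_centre in the frame of wall_joint between -0.008 and 0.008 m and y of starter_centre in the frame of wall_joint between 0.078 and 0.098 m and z of starter_centre in the frame of wall_joint between 0.012 and 0.02 m and (angle between the x axis of starter_centre and the y axis of wall_joint, either way round below 0.12 rad or angle between the x axis of starter_centre and the x axis of wall_joint, either way round below 0.12 rad)); the robot touches nothing.
It fails at once if the full or the half brick is dropped: it falls freely, out of the fingers, faster than 0.65 m/s (a fall of about 20 mm) ((contact force between the fingers and full below 0.05 N and linear speed of full above 0.65 m/s) or (contact force between the fingers and half below 0.05 N and linear speed of half above 0.65 m/s)).
It fails at once if the square piece of brick, a tool or another bystander is moved by more than 30 mm (distance of any of square, elbow, torch, fluxtin, wirebrush, tongs, hammer, lighter from where it was at the start of the episode above 0.03 m).
It also fails if it takes over 54 s, if anything falls off the work surface, if the arm or the gripper's body presses on something with over 40 N, if the wrist force passes 120 N, or if a joint passes its speed limit or range.

## Working session

There is one attempt and no reset: what is moved stays moved. The work goes in short steps, Python scripts to look and compute and a shell command to move; the robot and the scene stay as the last step left them, time stands still between calls to the robot, and variables do not carry over. Pictures are saved under pics/ and viewed, at most 10 in all, crops included, and the job is handed in when it is done.

```bash
mkdir -p pics; cat > h.py <<'E'
import numpy as np, cv2
from scipy.spatial.transform import Rotation as R
from station import arm
def cal(name):
    c=arm.get_calibration(name)
    if name=='wrist':
        s=arm.get_state(); T=np.eye(4); T[:3,:3]=R.from_euler('xyz',s['ee_rot']).as_matrix(); T[:3,3]=s['eef_pos']
        M=T@np.array(c['tool_from_camera'])
    else: M=np.array(c['cam_to_world'])
    return c,M
def grab(name,fn=None):
    c,M=cal(name); im=arm.grab_frame(name)
    if fn: cv2.imwrite('pics/'+fn,im[:,:,::-1])
    return im,c,M
def ray(c,M,uv,z):
    uv=np.atleast_2d(uv).astype(float)
    d=np.c_[(uv[:,0]-c['cx'])/c['fx'],(uv[:,1]-c['cy'])/c['fy'],np.ones(len(uv))]@M[:3,:3].T
    o=M[:3,3]; return (o+d*((z-o[2])/d[:,2])[:,None])[:,:2]
E
python3 - <<'E'
from h import *
ims=[grab(n)[0] for n in('scene','side','wrist')]
for n in('scene','side','wrist'):
    c,M=cal(n); print(n,M[:3,3].round(3),M[:3,2].round(2),c['fx'])
cv2.imwrite('pics/a.png',ims[0][:,:,::-1]);cv2.imwrite('pics/b.png',np.vstack([ims[1]])[:,:,::-1]);cv2.imwrite('pics/c.png',ims[2][:,:,::-1])
print(arm.get_state())
E
```

```text
scene [ 0.972 -0.561  1.027] [-0.37  0.44 -0.82] 402.784853252354
side [-0.368  1.072  1.051] [ 0.52 -0.64 -0.57] 484.0564106991515
wrist [ 0.675 -0.076  0.385] [-0.    0.28 -0.96] 345.1518487693708
{'t': 0.15, 'q': array([ 2.88060173e-01,  3.59255218e-01,  1.12920818e-02, -2.54522369e-04,
       -1.22408224e+00, -2.88121933e-01]), 'qd': array([-0.00157227, -0.00260938, -0.00055185,  0.0013934 ,  0.00201325,
        0.00107577]), 'joint_efforts': array([ 1.39394037e-04, -5.83274567e+01,  2.93289685e+01,  7.00122759e+00,
        8.75052094e-03, -9.76538854e-05]), 'eef_pos': array([ 6.74603173e-01, -5.33502275e-05,  1.90726602e-01]), 'ee_rot': array([ 3.14032709e+00, -1.25517371e-04, -1.57094465e+00]), 'force': array([-0.17380394,  0.82064446, -0.08047553]), 'moment': array([ 0.02194602, -0.00905163,  0.02061986]), 'gripper_force': 0.0, 'width': 0.08789941062509606}
```

View pics/a.png

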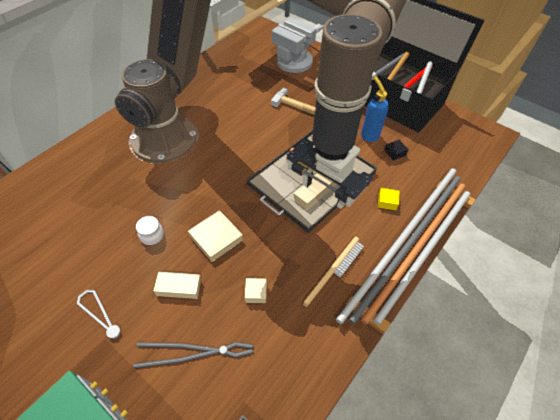

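View pics/b.png

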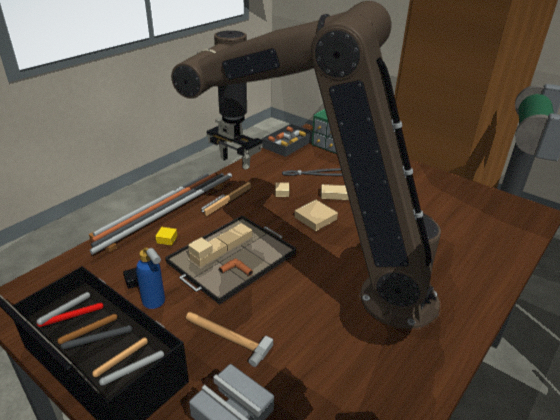

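The scene view shows the full brick at (178,286), the half at (256,290), the square piece at (216,236) and the hearth at (312,178), partly hidden by the arm. The side view shows the wall from (200,250) to (248,235), with the starter at its left end, and the yellow look-alike at (167,236).

```bash
python3 - <<'E'
from h import *
c,M=cal('scene')
print('full,half,square,tin,tongs,lighter',ray(c,M,[[178,282],[256,286],[216,231],[149,225],[195,352],[98,310]],0.032).round(3))
print('elbow?wall end',ray(c,M,[[312,188]],0.047).round(3))
c,M=cal('side')
print('side: starter, wall right end, full, half, sq, elbow, pan corners')
print(ray(c,M,[[200,243],[246,230],[335,189],[283,187],[317,210],[237,267]],0.06).round(3))
print(ray(c,M,[[169,258],[259,220],[295,250],[209,296]],0.025).round(3))
E
```

```text
full,half,square,tin,tongs,lighter [[ 0.478 -0.36 ]
 [ 0.647 -0.234]
 [ 0.442 -0.178]
 [ 0.275 -0.29 ]
 [ 0.647 -0.46 ]
 [ 0.378 -0.546]]
elbow?wall end [[0.568 0.121]]
side: starter, wall right end, full, half, sq, elbow, pan corners
[[ 0.599  0.254]
 [ 0.532  0.104]
 [ 0.448 -0.315]
 [ 0.61  -0.195]
 [ 0.418 -0.152]
 [ 0.426  0.263]]
[[ 0.653  0.345]
 [ 0.569 -0.006]
 [ 0.365  0.046]
 [ 0.429  0.383]]
```

View pics/c.png

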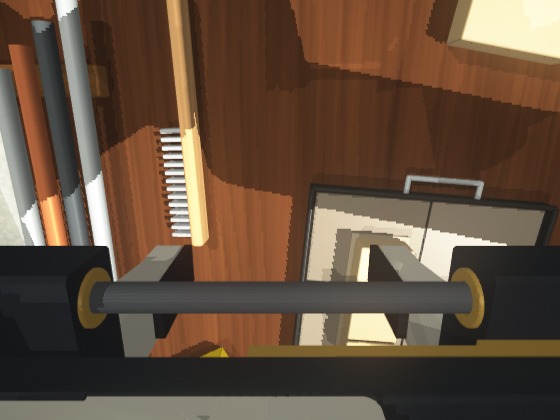

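The wrist view shows the hearth at lower right with the wall's end near (375,290), the brush on the left, and a corner of a brick piece at upper right. I'll raise the arm and look at the wall from above.

```bash
python3 -m crank '[{"dz":0.04},{"dx":-0.02,"dy":0.03,"dz":0.06,"twist":-5},{"dx":-0.03,"dy":0.06,"dz":0.08,"twist":-10},{"dx":-0.04,"dy":0.09,"dz":0.1,"twist":-13},{"dx":-0.05,"dy":0.12,"dz":0.12,"twist":-13}]'
python3 -m crank '[{"dx":-0.01,"dy":0.035,"dz":0.01},{"dx":-0.02,"dy":0.07,"dz":0.02},{"dx":-0.03,"dy":0.1,"dz":0.03},{"dx":-0.045,"dy":0.13,"dz":0.03},{"dx":-0.05,"dy":0.15,"dz":0.03}]'
python3 - <<'E'
from h import *
im,c,M=grab('wrist','d.png'); np.savez('d.npz',M=M); print(M[:3,3]); print(arm.get_state()['eef_pos'])
im,c,M=grab('scene','e.png')
E
```

```text
[ 0.67485325 -0.0762495   0.3847098 ]
[ 6.74703635e-01 -4.31844015e-05  1.90900787e-01]invalid input at $[0]: expected keys dx, dy, dz, twist, grip
invalid input at $[0]: expected keys dx, dy, dz, twist, grip
```

View pics/d.png

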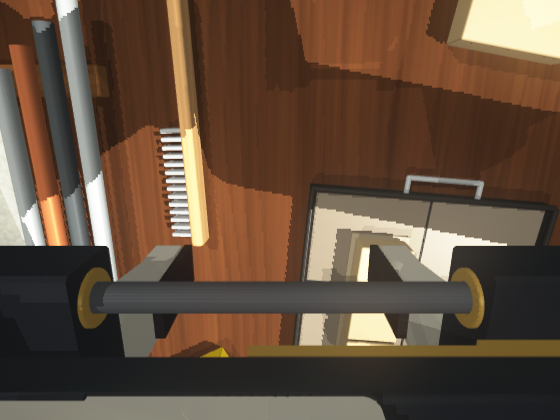

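The move was refused because every row needs all five keys, so this picture is the same as before.

```bash
python3 -m crank '[{"dx":0,"dy":0,"dz":0.04,"twist":0,"grip":1},{"dx":-0.02,"dy":0.03,"dz":0.06,"twist":-5,"grip":1},{"dx":-0.03,"dy":0.06,"dz":0.08,"twist":-10,"grip":1},{"dx":-0.04,"dy":0.09,"dz":0.1,"twist":-13,"grip":1},{"dx":-0.05,"dy":0.12,"dz":0.12,"twist":-13,"grip":1}]'
python3 -m crank '[{"dx":-0.01,"dy":0.035,"dz":0.01,"twist":0,"grip":1},{"dx":-0.02,"dy":0.07,"dz":0.02,"twist":0,"grip":1},{"dx":-0.03,"dy":0.1,"dz":0.03,"twist":0,"grip":1},{"dx":-0.045,"dy":0.13,"dz":0.03,"twist":0,"grip":1},{"dx":-0.05,"dy":0.15,"dz":0.03,"twist":0,"grip":1}]'
python3 - <<'E'
from h import *
im,c,M=grab('wrist','d2.png'); np.savez('d.npz',M=M); print(M[:3,3]); print(arm.get_state()['eef_pos'])
E
```

```text
t: 0.67
eef_pos: [0.6242, 0.1208, 0.3126]
ee_rot: [-3.141, 0.0, -1.802]
force: [1.5, 0.7, -0.7]
width: 0.0877
gripper_force: 0.0
t: 1.08
eef_pos: [0.5735, 0.2726, 0.3424]
ee_rot: [-3.141, 0.002, -1.796]
force: [0.2, -0.3, 0.4]
width: 0.0879
gripper_force: 0.0
[0.55666046 0.19802869 0.53623671]
[0.57325793 0.27496946 0.34147159]
```

View pics/d2.png

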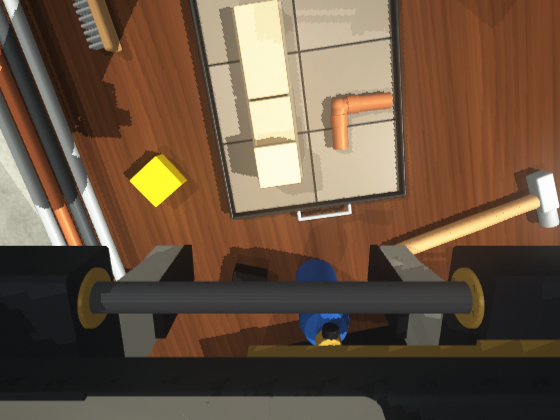

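Clear view: the joint runs from (250,101) to (288,96), the starter's top is about (254,150)-(296,142)-(301,182)-(260,189), and the first course's far end is at about row 3. Now I'll measure the edges.

```bash
python3 - <<'E'
from h import *
im=cv2.imread('pics/d2.png'); c,_=cal('wrist'); M=np.load('d.npz')['M']
for r in (30,60,120,165): print(r,[tuple(im[r,x]) if 0 else int(im[r,x].sum()//3) for x in range(228,310)])
crop=cv2.resize(im[0:200,215:320],None,fx=3,fy=3,interpolation=cv2.INTER_NEAREST); cv2.imwrite('pics/d3.png',crop[:600])
E
```

```text
30 [110, 110, 111, 111, 112, 112, 117, 136, 137, 205, 236, 235, 235, 236, 236, 236, 236, 236, 236, 236, 236, 236, 236, 236, 236, 236, 227, 227, 227, 227, 226, 226, 226, 226, 226, 226, 227, 227, 227, 227, 227, 227, 227, 227, 227, 227, 227, 227, 227, 227, 227, 227, 219, 163, 174, 173, 158, 143, 143, 143, 148, 148, 147, 143, 144, 158, 175, 122, 90, 111, 189, 188, 189, 188, 188, 188, 187, 187, 187, 188, 187, 186]
60 [111, 108, 103, 103, 104, 101, 99, 97, 89, 81, 80, 98, 138, 136, 217, 236, 236, 236, 235, 235, 235, 235, 236, 235, 235, 236, 236, 236, 236, 236, 236, 236, 236, 236, 236, 237, 237, 237, 237, 237, 237, 237, 237, 237, 237, 237, 237, 237, 237, 237, 236, 236, 237, 237, 237, 237, 230, 165, 176, 175, 165, 169, 169, 168, 169, 169, 168, 171, 191, 191, 185, 99, 93, 151, 179, 179, 179, 180, 180, 180, 180, 180]
120 [185, 185, 186, 185, 186, 186, 186, 186, 186, 185, 162, 118, 118, 118, 118, 119, 119, 119, 120, 120, 121, 130, 139, 166, 234, 236, 236, 236, 236, 236, 236, 236, 236, 236, 236, 236, 236, 236, 237, 236, 236, 236, 237, 237, 236, 237, 237, 237, 237, 237, 237, 237, 237, 237, 238, 238, 238, 238, 238, 238, 238, 238, 238, 237, 227, 176, 177, 174, 153, 153, 153, 154, 156, 171, 170, 172, 192, 187, 107, 94, 147, 181]
165 [172, 168, 106, 107, 107, 108, 108, 108, 108, 109, 108, 109, 110, 110, 109, 110, 110, 111, 111, 111, 112, 112, 113, 113, 112, 113, 113, 116, 162, 239, 243, 243, 243, 244, 243, 244, 244, 244, 244, 244, 244, 244, 244, 244, 244, 244, 244, 244, 244, 244, 244, 244, 244, 244, 244, 244, 244, 244, 244, 244, 244, 244, 244, 244, 244, 244, 244, 244, 244, 244, 238, 172, 173, 167, 156, 161, 161, 161, 161, 161, 161, 161]
```

View pics/d3.png

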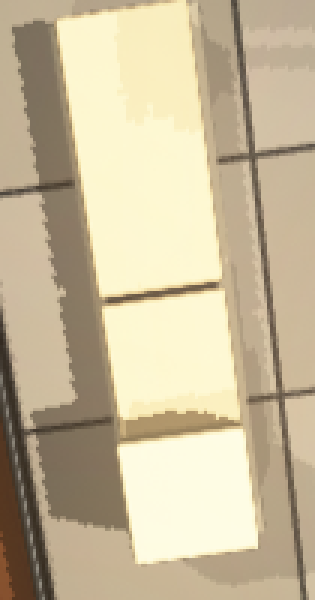

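```bash
python3 - <<'E'
from h import *
im=cv2.imread('pics/d2.png'); c,_=cal('wrist'); M=np.load('d.npz')['M']
g=(im.mean(2)>205).astype(np.uint8); g[200:]=0; g[:,:225]=0; g[:,315:]=0
n,l,st,_=cv2.connectedComponentsWithStats(g)
for k in range(1,n):
    if st[k,4]<300: continue
    ct=max(cv2.findContours((l==k).astype(np.uint8),0,2)[0],key=len)[:,0]
    z=0.079 if st[k,1]>140 else 0.047
    w=ray(c,M,ct,z)
    r=cv2.minAreaRect((w*1000).astype(np.float32)); print(st[k],z,np.round(r[0],1),np.round(r[1],1),round(r[2],2)); print(np.round(cv2.boxPoints(r),1).tolist())
E
```

```text
[ 234    0   55   99 3981] 0.047 [565.  125.2] [112.2  55.6] 85.06
[[532.4000244140625, 71.69999694824219], [587.7999877929688, 66.9000015258789], [597.5, 178.6999969482422], [542.0999755859375, 183.39999389648438]]
[ 249   97   46   43 1590] 0.047 [572.6 214.6] [57.6 55.7] 85.11
[[542.4000244140625, 188.3000030517578], [597.9000244140625, 183.5], [602.7999877929688, 240.89999389648438], [547.2999877929688, 245.60000610351562]]
[ 254  143   47   45 1694] 0.079 [577.5 271.4] [54.1 56. ] 85.29
[[547.2999877929688, 246.6999969482422], [603.0999755859375, 242.10000610351562], [607.5999755859375, 296.0], [551.7999877929688, 300.6000061035156]]
```

The wall measures consistently: joint at (0.570, 0.1835), direction 4.9° clockwise of world y. Next I'll go above the loose bricks.

```bash
python3 -m crank '[{"dx":0,"dy":-0.04,"dz":0,"twist":5,"grip":1},{"dx":0,"dy":-0.08,"dz":0,"twist":10,"grip":1},{"dx":0,"dy":-0.12,"dz":0,"twist":13,"grip":1},{"dx":0,"dy":-0.16,"dz":0,"twist":13,"grip":1},{"dx":0,"dy":-0.2,"dz":0,"twist":13,"grip":1}]' >/dev/null
python3 -m crank '[{"dx":0,"dy":-0.04,"dz":0,"twist":0,"grip":1},{"dx":0,"dy":-0.08,"dz":0,"twist":0,"grip":1},{"dx":0,"dy":-0.12,"dz":0,"twist":0,"grip":1},{"dx":0,"dy":-0.16,"dz":0,"twist":0,"grip":1},{"dx":0,"dy":-0.2,"dz":0,"twist":0,"grip":1}]' >/dev/null
python3 -m crank '[{"dx":-0.01,"dy":-0.04,"dz":0,"twist":0,"grip":1},{"dx":-0.02,"dy":-0.07,"dz":0,"twist":0,"grip":1},{"dx":-0.02,"dy":-0.09,"dz":0,"twist":0,"grip":1},{"dx":-0.02,"dy":-0.09,"dz":0,"twist":0,"grip":1},{"dx":-0.02,"dy":-0.09,"dz":0,"twist":0,"grip":1}]'
python3 - <<'E'
from h import *
im,c,M=grab('wrist','f.png'); np.savez('f.npz',M=M); b=im
g=(b.mean(2)>190).astype(np.uint8); g[245:]=0
n,l,st,ce=cv2.connectedComponentsWithStats(g)
for k in range(1,n):
    if st[k,4]<300: continue
    ct=max(cv2.findContours((l==k).astype(np.uint8),0,2)[0],key=len)[:,0]
    r=cv2.minAreaRect((ray(c,M,ct,0.032)*1000).astype(np.float32)); print(st[k],ce[k].round(),np.round(r[0],1),np.round(r[1],1),round(r[2],2))
E
```

```text
t: 2.38
eef_pos: [0.5545, -0.2212, 0.3411]
ee_rot: [3.141, 0.0, -1.573]
force: [0.2, -0.0, -0.5]
width: 0.0873
gripper_force: 0.0
[ 295   10   92   88 3727] [341.  54.] [ 473.1 -364. ] [112.2  55.8] 35.46
[ 461   80   46   49 1763] [483. 104.] [ 270.1 -299.4] [62.4 64.3] 9.33
[ 313  143   90   84 5543] [357. 184.] [ 440.6 -183.1] [112.7 112. ] 80.27
[  0 181  24  64 675] [ 10. 209.] [ 964.4 -141.9] [ 30.7 100.6] 0.43
[133 186  15  59 389] [140. 215.] [ 769.2 -137.4] [10.3 93.2] 1.52
[ 66 195  18  50 450] [ 74. 220.] [ 870.5 -130.9] [14.1 79.1] 0.03
```

View pics/f.png

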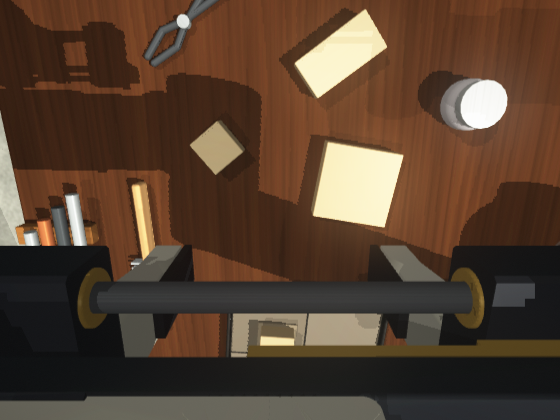

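The picture shows the full brick at (341,54), the half, shaded, at (217,147), the square piece at (357,184) and the tin at (475,104). Full brick: centre (0.473, -0.364), long axis at 35.5°, so tool yaw is -144.5°. Moving to grasp it, and measuring the half brick from the same picture.

```bash
python3 -m crank '[{"dx":-0.016,"dy":-0.028,"dz":-0.01,"twist":-7,"grip":1},{"dx":-0.032,"dy":-0.056,"dz":-0.02,"twist":-14,"grip":1},{"dx":-0.048,"dy":-0.084,"dz":-0.04,"twist":-21,"grip":1},{"dx":-0.064,"dy":-0.112,"dz":-0.06,"twist":-28,"grip":1},{"dx":-0.081,"dy":-0.143,"dz":-0.08,"twist":-35,"grip":1}]' >/dev/null
python3 -m crank '[{"dx":0,"dy":0,"dz":-0.03,"twist":-7,"grip":1},{"dx":0,"dy":0,"dz":-0.06,"twist":-14,"grip":1},{"dx":0,"dy":0,"dz":-0.09,"twist":-19.5,"grip":1},{"dx":0,"dy":0,"dz":-0.12,"twist":-19.5,"grip":1},{"dx":0,"dy":0,"dz":-0.14,"twist":-19.5,"grip":1}]'
python3 - <<'E'
from h import *
im=cv2.imread('pics/f.png'); c,_=cal('wrist'); M=np.load('f.npz')['M']
hsv=cv2.cvtColor(im,cv2.COLOR_BGR2HSV)
sub=(slice(110,185),slice(180,255))
print(im[147,217],hsv[147,217],hsv[125,185],im[168,220],im[148,242])
g=np.zeros(im.shape[:2],np.uint8)
g[sub]=(im[sub].mean(2)>95)
n,l,st,ce=cv2.connectedComponentsWithStats(g)
k=1+np.argmax(st[1:,4]); ct=max(cv2.findContours((l==k).astype(np.uint8),0,2)[0],key=len)[:,0]
r=cv2.minAreaRect((ray(c,M,ct,0.032)*1000).astype(np.float32)); print(st[k],np.round(r[0],1),np.round(r[1],1),round(r[2],2))
E
```

```text
t: 3.27
eef_pos: [0.4733, -0.3613, 0.1186]
ee_rot: [3.139, -0.001, -2.522]
force: [-0.4, 0.8, -0.3]
width: 0.0876
gripper_force: 0.0
[121 162 182] [ 20  85 182] [ 11 165  65] [120 161 182] [56 77 89]
[ 190  121   53   54 1480] [ 647.4 -239.9] [54.3 56.5] 39.05
```

```bash
python3 -m crank '[{"dx":0,"dy":0,"dz":-0.035,"twist":0,"grip":1},{"dx":0,"dy":-0.001,"dz":-0.065,"twist":0,"grip":1},{"dx":0,"dy":-0.001,"dz":-0.09,"twist":0,"grip":1},{"dx":0,"dy":-0.001,"dz":-0.105,"twist":0,"grip":1},{"dx":0,"dy":-0.001,"dz":-0.11,"twist":0,"grip":1}]'
python3 -m crank '[{"dx":0,"dy":0,"dz":0,"twist":0,"grip":0.5},{"dx":0,"dy":0,"dz":0,"twist":0,"grip":0.2},{"dx":0,"dy":0,"dz":0,"twist":0,"grip":-0.2},{"dx":0,"dy":0,"dz":0,"twist":0,"grip":-0.2},{"dx":0,"dy":0,"dz":0,"twist":0,"grip":-0.2}]' 30
python3 -m crank '[{"dx":0,"dy":0,"dz":0,"twist":0,"grip":-0.2},{"dx":0,"dy":0,"dz":0.0,"twist":0,"grip":-0.2},{"dx":0,"dy":0,"dz":0.0,"twist":0,"grip":-0.2},{"dx":0,"dy":0,"dz":0.005,"twist":0,"grip":-0.2},{"dx":0,"dy":0,"dz":0.01,"twist":0,"grip":-0.2}]' 30
```

```text
t: 3.68
eef_pos: [0.4728, -0.3621, 0.0086]
ee_rot: [3.138, -0.002, -2.521]
force: [-0.6, -0.0, -0.0]
width: 0.0878
gripper_force: 0.0
t: 4.1
eef_pos: [0.4747, -0.3642, 0.0127]
ee_rot: [-3.14, 0.001, -2.522]
force: [-0.2, -0.7, 0.6]
width: 0.0599
gripper_force: 0.0
t: 4.52
eef_pos: [0.4737, -0.364, 0.0216]
ee_rot: [3.141, -0.0, -2.522]
force: [-0.4, -1.1, -0.0]
width: 0.0353
gripper_force: 0.0
```

The fingers closed to the 35 mm target with no contact, so the brick isn't between them. Look before doing anything else.

```bash
python3 - <<'E'
from h import *
a,_,_=grab('wrist'); b,_,_=grab('scene')
b=cv2.resize(b[200:410,60:340],(560,420)); a=cv2.resize(a,(400,300)); b=cv2.resize(b,(400,300))
cv2.imwrite('pics/g.png',np.hstack([a,b])[:,:,::-1]); print(arm.get_state()['eef_pos'],arm.get_state()['width'])
E
```

```text
[ 0.47471816 -0.36445361  0.02267844] 0.03515854416092279
```

View pics/g.png

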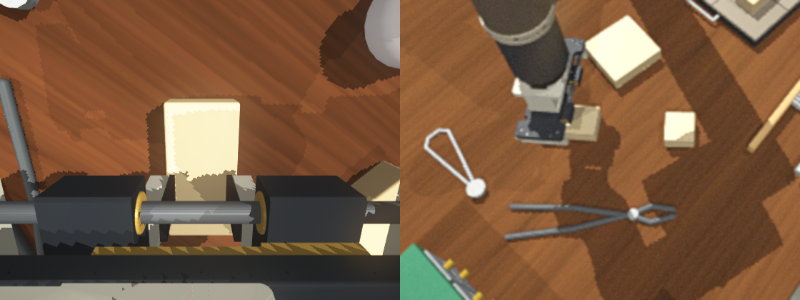

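```bash
python3 - <<'E'
from h import *
s=arm.get_state(); print(s['width'],s['gripper_force'],s['force'])
im,c,M=grab('wrist')
Tc=np.linalg.inv(np.array(arm.get_calibration('wrist')['tool_from_camera']))
cr=im[120:340,130:430]; o=cv2.resize(cr,None,fx=2.6,fy=2.6,interpolation=cv2.INTER_CUBIC)
for w,col in((.0352,(255,0,0)),(.057,(0,0,255))):
  for sg in(1,-1):
    for z in(0,-.019):
      for x in(.0095,-.0095):
        p=Tc@np.array([x,sg*w/2,z,1]); u=c['fx']*p[0]/p[2]+c['cx']; v=c['fy']*p[1]/p[2]+c['cy']
        print(w,sg,z,x,round(u),round(v)); cv2.circle(o,(int((u-130)*2.6),int((v-120)*2.6)),4,col,-1)
cv2.imwrite('pics/h.png',o[:,:,::-1]); print(o.shape)
E
```

```text
0.03515854416092279 0.0 [ 0.10606982  0.23231349 -0.30530496]
0.0352 1 0 0.0095 312 223
0.0352 1 0 -0.0095 311 252
0.0352 1 -0.019 0.0095 315 234
0.0352 1 -0.019 -0.0095 314 266
0.0352 -1 0 0.0095 253 223
0.0352 -1 0 -0.0095 253 252
0.0352 -1 -0.019 0.0095 250 234
0.0352 -1 -0.019 -0.0095 251 266
0.057 1 0 0.0095 330 223
0.057 1 0 -0.0095 329 252
0.057 1 -0.019 0.0095 335 234
0.057 1 -0.019 -0.0095 334 266
0.057 -1 0 0.0095 234 223
0.057 -1 0 -0.0095 235 252
0.057 -1 -0.019 0.0095 230 234
0.057 -1 -0.019 -0.0095 231 266
(572, 780, 3)
```

View pics/h.png

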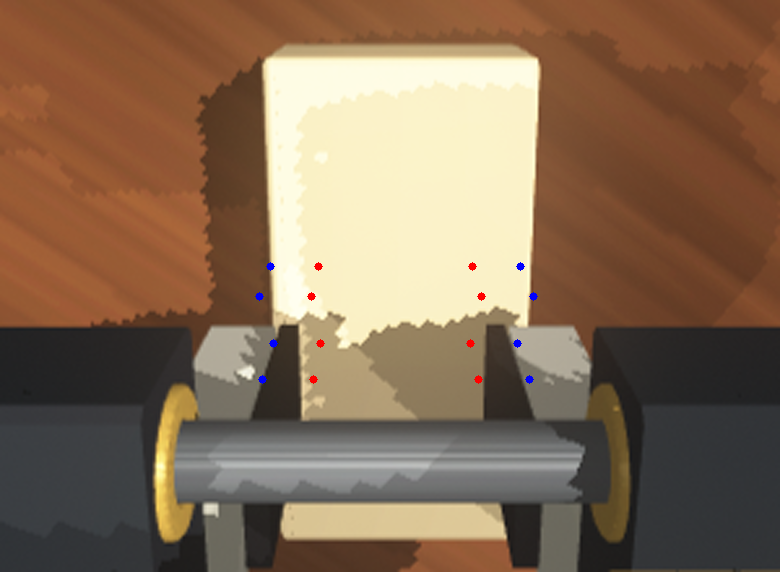

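The pads' spacing in the image puts their tips about 35 mm above the reported TCP. So they closed above the brick, which fits the free closure. I'll open, then go about 50 mm lower, watching the force.

```bash
python3 -m crank '[{"dx":0,"dy":0,"dz":0,"twist":0,"grip":1},{"dx":0,"dy":0,"dz":0,"twist":0,"grip":1},{"dx":0,"dy":0,"dz":0,"twist":0,"grip":1},{"dx":0,"dy":0,"dz":0,"twist":0,"grip":1},{"dx":0,"dy":0,"dz":0,"twist":0,"grip":1}]'
python3 -m crank '[{"dx":0,"dy":0,"dz":0,"twist":0,"grip":1},{"dx":0,"dy":0,"dz":0,"twist":0,"grip":1},{"dx":0,"dy":0,"dz":-0.01,"twist":0,"grip":1},{"dx":0,"dy":0,"dz":-0.02,"twist":0,"grip":1},{"dx":0,"dy":0,"dz":-0.03,"twist":0,"grip":1}]'
python3 -m crank '[{"dx":0,"dy":0,"dz":-0.005,"twist":0,"grip":1},{"dx":0,"dy":0,"dz":-0.01,"twist":0,"grip":1},{"dx":0,"dy":0,"dz":-0.013,"twist":0,"grip":1},{"dx":0,"dy":0,"dz":-0.015,"twist":0,"grip":1},{"dx":0,"dy":0,"dz":-0.015,"twist":0,"grip":1}]'
```

```text
t: 5.08
eef_pos: [0.4739, -0.364, 0.0213]
ee_rot: [3.141, -0.0, -2.522]
force: [0.2, -0.5, -0.1]
width: 0.0631
gripper_force: 0.0
t: 5.5
eef_pos: [0.4736, -0.3638, -0.0098]
ee_rot: [3.141, -0.0, -2.522]
force: [0.3, 0.3, 0.5]
width: 0.0871
gripper_force: 0.0
t: 5.92
eef_pos: [0.4738, -0.364, -0.024]
ee_rot: [3.141, -0.0, -2.522]
force: [0.8, -0.2, 0.0]
width: 0.0876
gripper_force: 0.0
```

The TCP reads -24 mm with no contact, which confirms the offset. Closing.

```bash
python3 -m crank '[{"dx":0,"dy":0,"dz":0,"twist":0,"grip":0},{"dx":0,"dy":0,"dz":0,"twist":0,"grip":0},{"dx":0,"dy":0,"dz":0,"twist":0,"grip":0},{"dx":0,"dy":0,"dz":0,"twist":0,"grip":0},{"dx":0,"dy":0,"dz":0,"twist":0,"grip":0}]' 30
python3 -m crank '[{"dx":0,"dy":0,"dz":0,"twist":0,"grip":0},{"dx":0,"dy":0,"dz":0,"twist":0,"grip":0},{"dx":0,"dy":0,"dz":0,"twist":0,"grip":0},{"dx":0,"dy":0,"dz":0.004,"twist":0,"grip":0},{"dx":0,"dy":0,"dz":0.008,"twist":0,"grip":0}]' 30
```

```text
t: 6.33
eef_pos: [0.4741, -0.3641, -0.0233]
ee_rot: [-3.141, 0.0, -2.522]
force: [-0.9, 0.6, 1.1]
width: 0.0601
gripper_force: 0.0
t: 6.75
eef_pos: [0.4736, -0.3639, -0.0157]
ee_rot: [3.141, -0.0, -2.522]
force: [-0.6, -0.8, -2.0]
width: 0.0568
gripper_force: 30.0
```

Gripped at 30 N and 56.8 mm. Lifting and carrying it to above the wall.

```bash
python3 -m crank '[{"dx":0,"dy":0,"dz":0.02,"twist":0,"grip":0},{"dx":0,"dy":0,"dz":0.05,"twist":0,"grip":0},{"dx":0,"dy":0.01,"dz":0.08,"twist":0,"grip":0},{"dx":0.005,"dy":0.03,"dz":0.11,"twist":4,"grip":0},{"dx":0.01,"dy":0.06,"dz":0.12,"twist":8,"grip":0}]'
python3 -m crank '[{"dx":0.006,"dy":0.035,"dz":0,"twist":5,"grip":0},{"dx":0.012,"dy":0.07,"dz":0,"twist":10,"grip":0},{"dx":0.018,"dy":0.105,"dz":0,"twist":15,"grip":0},{"dx":0.024,"dy":0.14,"dz":0,"twist":20,"grip":0},{"dx":0.03,"dy":0.175,"dz":0,"twist":25,"grip":0}]'
python3 -m crank '[{"dx":0.006,"dy":0.035,"dz":0,"twist":5,"grip":0},{"dx":0.012,"dy":0.07,"dz":0,"twist":10,"grip":0},{"dx":0.018,"dy":0.105,"dz":0,"twist":15,"grip":0},{"dx":0.024,"dy":0.14,"dz":0,"twist":16.6,"grip":0},{"dx":0.03,"dy":0.175,"dz":0,"twist":16.6,"grip":0}]'
python3 -m crank '[{"dx":0.006,"dy":0.035,"dz":0,"twist":0,"grip":0},{"dx":0.012,"dy":0.07,"dz":0,"twist":0,"grip":0},{"dx":0.018,"dy":0.1,"dz":0,"twist":0,"grip":0},{"dx":0.024,"dy":0.127,"dz":0,"twist":0,"grip":0},{"dx":0.026,"dy":0.127,"dz":0,"twist":0,"grip":0}]'
python3 - <<'E'
from h import *
im,c,M=grab('wrist','i.png'); np.savez('i.npz',M=M); s=arm.get_state(); print(s['eef_pos'],s['ee_rot'][2]*57.2958,s['width'])
for r in (100,120,140,160,180,200,220): 
    g=im[r].mean(1); xs=np.where(np.abs(np.diff(g))>18)[0]; print(r,[(int(x),int(g[x]),int(g[x+1])) for x in xs if 170<x<400])
for u in(250,265,280,295,310): 
    g=im[:,u].mean(1); xs=np.where(np.abs(np.diff(g))>18)[0]; print('u',u,[(int(x),int(g[x]),int(g[x+1])) for x in xs if x<250])
E
```

```text
t: 7.17
eef_pos: [0.4861, -0.3057, 0.1092]
ee_rot: [-3.136, 0.002, -2.381]
force: [2.1, -0.7, -1.0]
width: 0.0571
gripper_force: 30.0
t: 7.58
eef_pos: [0.5139, -0.1274, 0.105]
ee_rot: [-3.141, 0.0, -1.942]
force: [2.0, 0.5, -1.6]
width: 0.0569
gripper_force: 30.0
t: 8.0
eef_pos: [0.5439, 0.0478, 0.1049]
ee_rot: [-3.141, 0.0, -1.654]
force: [1.2, 0.1, -1.6]
width: 0.0567
gripper_force: 30.0
t: 8.42
eef_pos: [0.5711, 0.1775, 0.1046]
ee_rot: [-3.14, 0.001, -1.653]
force: [1.0, -1.1, -1.7]
width: 0.0568
gripper_force: 30.0
[0.57060115 0.17548453 0.10436745] -94.73152973172988 0.05694132702446363
100 [(182, 44, 78), (183, 78, 101), (242, 122, 173), (243, 173, 220), (322, 222, 193), (325, 178, 150), (339, 152, 171), (343, 170, 145), (344, 145, 88), (347, 91, 111), (348, 111, 180)]
120 [(183, 33, 64), (185, 78, 101), (242, 120, 159), (243, 159, 204), (244, 204, 228), (322, 216, 181), (324, 179, 158), (342, 171, 146), (343, 146, 86), (346, 93, 129), (347, 129, 183)]
140 [(240, 69, 137), (245, 154, 227), (321, 223, 174), (323, 177, 136), (324, 136, 92)]
160 [(186, 35, 80), (189, 86, 109), (21
[... 356 characters left out ...]
, 128), (35, 128, 163), (49, 162, 141), (50, 141, 98), (54, 117, 152), (55, 152, 202), (145, 211, 139), (146, 139, 117)]
u 265 [(35, 96, 125), (36, 125, 163), (47, 165, 145), (48, 145, 100), (54, 119, 151), (55, 151, 201), (56, 201, 220), (145, 213, 141), (146, 141, 120)]
u 280 [(37, 97, 126), (38, 126, 163), (49, 165, 146), (50, 146, 101), (54, 120, 153), (55, 153, 202), (145, 214, 143), (146, 143, 122), (153, 136, 175), (154, 175, 204), (156, 196, 150)]
u 295 [(39, 101, 130), (40, 130, 164), (50, 167, 147), (51, 147, 104), (54, 120, 151), (55, 151, 200), (56, 200, 219), (145, 214, 143), (146, 143, 122)]
u 310 [(37, 96, 126), (38, 126, 164), (56, 199, 219), (145, 214, 142), (146, 142, 121)]
```

```bash
python3 - <<'E'
from h import *
c,_=cal('wrist'); M=np.load('i.npz')['M']
J=np.array([.570,.1835]); a=np.array([.0855,.9963]); b=np.array([.9963,-.0855])
def f(n,uv,z):
    p=ray(c,M,uv,z)-J; print(n,(np.c_[p@b,p@a]*1000).round(1).tolist())
f('wall end',[[250,55],[310,55.5]],.047)
f('wall sides',[[243.3,100],[322.3,100],[244,120],[322.3,120]],.047)
f('brick top end',[[280,153.8]],.1600)
f('brick bottom end',[[250,145.6],[280,145.6],[310,145.6]],.128)
f('brick top sides',[[210.5,160],[350.5,160],[214.3,220],[347.3,220]],.160)
p=(np.array([.5706,.1755])-J); print('tcp',p@b*1e3,p@a*1e3)
E
```

```text
wall end [[22.5, -115.3], [-17.9, -115.1]]
wall sides [[27.8, -86.3], [-27.2, -86.5], [27.7, -72.8], [-27.7, -73.0]]
brick top end [[2.0, -64.0]]
brick bottom end [[16.7, -63.7], [2.0, -63.8], [-12.7, -63.8]]
brick top sides [[29.9, -61.4], [-26.4, -61.6], [29.7, -36.0], [-26.6, -36.2]]
tcp 1.2817800000000454 -7.919100000000002
```

The held brick is about -7 mm along and +1.7 mm across from its target. Correcting and lowering.

```bash
python3 -m crank '[{"dx":-0.001,"dy":0.006,"dz":0,"twist":0,"grip":0},{"dx":-0.0012,"dy":0.0063,"dz":-0.02,"twist":0,"grip":0},{"dx":-0.0012,"dy":0.0063,"dz":-0.035,"twist":0,"grip":0},{"dx":-0.0012,"dy":0.0063,"dz":-0.045,"twist":0,"grip":0},{"dx":-0.0012,"dy":0.0063,"dz":-0.045,"twist":0,"grip":0}]'
python3 -m crank '[{"dx":0,"dy":0,"dz":-0.01,"twist":0,"grip":0},{"dx":0,"dy":0,"dz":-0.018,"twist":0,"grip":0},{"dx":0,"dy":0,"dz":-0.024,"twist":0,"grip":0},{"dx":0,"dy":0,"dz":-0.028,"twist":0,"grip":0},{"dx":0,"dy":0,"dz":-0.03,"twist":0,"grip":0}]'
python3 - <<'E'
from h import *
im,c,M=grab('wrist','j.png'); s=arm.get_state(); print(s['eef_pos'],s['force'])
for u in(250,265,280,295,310): 
    g=im[:,u].mean(1); xs=np.where(np.abs(np.diff(g))>18)[0]; print('u',u,[(int(x),int(g[x]),int(g[x+1])) for x in xs if x<250])
E
```

```text
t: 8.88
eef_pos: [0.5671, 0.1777, 0.0574]
ee_rot: [3.138, -0.002, -1.658]
force: [-0.8, 0.1, -2.4]
width: 0.0568
gripper_force: 30.0
t: 9.3
eef_pos: [0.5686, 0.1791, 0.0288]
ee_rot: [3.141, -0.0, -1.656]
force: [0.5, -0.0, -0.9]
width: 0.0569
gripper_force: 30.0
[0.56850575 0.17909877 0.02873274] [-0.83385537 -0.16780888 -1.6313736 ]
u 250 [(28, 100, 123), (29, 123, 147), (82, 147, 194), (83, 194, 229), (114, 214, 148), (153, 131, 172), (154, 172, 203), (156, 195, 148)]
u 265 [(81, 148, 194), (82, 194, 230), (113, 214, 149), (153, 132, 172), (155, 183, 147)]
u 280 [(79, 147, 193), (80, 193, 229), (116, 214, 148)]
u 295 [(28, 99, 117), (83, 148, 193), (84, 193, 230), (119, 214, 148)]
u 310 [(28, 98, 117), (81, 145, 192), (82, 192, 230), (122, 213, 145)]
```

```bash
python3 -m crank '[{"dx":0.0008,"dy":0.0027,"dz":0,"twist":0,"grip":0},{"dx":0.0008,"dy":0.0027,"dz":0,"twist":0,"grip":0},{"dx":0.0008,"dy":0.0027,"dz":-0.002,"twist":0,"grip":0},{"dx":0.0008,"dy":0.0027,"dz":-0.0035,"twist":0,"grip":0},{"dx":0.0008,"dy":0.0027,"dz":-0.005,"twist":0,"grip":0}]'
python3 -m crank '[{"dx":0,"dy":0,"dz":0,"twist":0,"grip":0},{"dx":0,"dy":0,"dz":0,"twist":0,"grip":0},{"dx":0,"dy":0,"dz":0,"twist":0,"grip":0},{"dx":0,"dy":0,"dz":0,"twist":0,"grip":0},{"dx":0,"dy":0,"dz":0,"twist":0,"grip":0}]'
```

```text
t: 9.77
eef_pos: [0.5696, 0.1821, 0.0245]
ee_rot: [-3.141, 0.0, -1.656]
force: [0.4, 0.0, -1.7]
width: 0.0566
gripper_force: 30.0
t: 10.18
eef_pos: [0.5696, 0.182, 0.0245]
ee_rot: [-3.142, 0.0, -1.656]
force: [-0.3, 0.1, -2.2]
width: 0.0566
gripper_force: 30.0
```

```bash
python3 -m crank '[{"dx":0,"dy":0,"dz":-0.0005,"twist":0,"grip":0},{"dx":0,"dy":0,"dz":-0.001,"twist":0,"grip":0},{"dx":0,"dy":0,"dz":-0.001,"twist":0,"grip":0},{"dx":0,"dy":0,"dz":-0.001,"twist":0,"grip":0},{"dx":0,"dy":0,"dz":-0.001,"twist":0,"grip":0}]'
python3 -m crank '[{"dx":0,"dy":0,"dz":-0.0005,"twist":0,"grip":0},{"dx":0,"dy":0,"dz":-0.001,"twist":0,"grip":0},{"dx":0,"dy":0,"dz":-0.001,"twist":0,"grip":0},{"dx":0,"dy":0,"dz":-0.001,"twist":0,"grip":0},{"dx":0,"dy":0,"dz":-0.001,"twist":0,"grip":0}]'
```

```text
t: 10.6
eef_pos: [0.5697, 0.1821, 0.0237]
ee_rot: [-3.141, 0.0, -1.656]
force: [-1.3, 0.1, 1.8]
width: 0.0565
gripper_force: 30.0
t: 11.02
eef_pos: [0.5697, 0.182, 0.0236]
ee_rot: [-3.141, 0.0, -1.656]
force: [-4.7, -0.4, 9.7]
width: 0.057
gripper_force: 30.0
```

It's seated at the expected height. Release, retreat, and check.

```bash
python3 -m crank '[{"dx":0,"dy":0,"dz":0.001,"twist":0,"grip":0.3},{"dx":0,"dy":0,"dz":0.001,"twist":0,"grip":0.6},{"dx":0,"dy":0,"dz":0.001,"twist":0,"grip":0.8},{"dx":0,"dy":0,"dz":0.001,"twist":0,"grip":0.8},{"dx":0,"dy":0,"dz":0.001,"twist":0,"grip":0.8}]'
python3 -m crank '[{"dx":0,"dy":0,"dz":0.0,"twist":0,"grip":0.8},{"dx":0,"dy":0,"dz":0.02,"twist":0,"grip":0.8},{"dx":0,"dy":0.0,"dz":0.05,"twist":0,"grip":0.8},{"dx":0,"dy":0.03,"dz":0.08,"twist":0,"grip":0.8},{"dx":0,"dy":0.06,"dz":0.11,"twist":0,"grip":1}]'
python3 -m crank '[{"dx":0,"dy":0.02,"dz":0.04,"twist":0,"grip":1},{"dx":0,"dy":0.03,"dz":0.08,"twist":0,"grip":1},{"dx":0,"dy":0.03,"dz":0.12,"twist":0,"grip":1},{"dx":0,"dy":0.03,"dz":0.16,"twist":0,"grip":1},{"dx":0,"dy":0.03,"dz":0.18,"twist":0,"grip":1}]'
cat > chk.py <<'E'
from h import *
import sys
im,c,M=grab('wrist',sys.argv[1]); print(arm.get_state()['eef_pos'])
J=np.array([.570,.1835]); a=np.array([.0855,.9963]); b=np.array([.9963,-.0855])
m=im.mean(2)>205; m[245:]=0
n,l,st,ce=cv2.connectedComponentsWithStats(m.astype(np.uint8))
for k in range(1,n):
    if st[k,4]<400: continue
    ct=max(cv2.findContours((l==k).astype(np.uint8),0,2)[0],key=len)[:,0]
    for z in(.079,.047):
        r=cv2.minAreaRect((ray(c,M,ct,z)*1000).astype(np.float32)); p=np.array(r[0])/1e3-J
        if np.hypot(*p)<.2: print(st[k],z,'across %.1f along %.1f'%(p@b*1e3,p@a*1e3),np.round(r[1],1),round(r[2],1))
E
python3 chk.py k.png
```

```text
t: 11.43
eef_pos: [0.5696, 0.182, 0.0233]
ee_rot: [3.141, -0.0, -1.656]
force: [-0.1, 1.3, 0.2]
width: 0.0762
gripper_force: 0.0
t: 11.85
eef_pos: [0.5694, 0.2402, 0.1337]
ee_rot: [3.141, -0.001, -1.659]
force: [0.7, 1.5, 0.1]
width: 0.0818
gripper_force: 0.0
t: 12.27
eef_pos: [0.5709, 0.2716, 0.3184]
ee_rot: [-3.136, 0.004, -1.655]
force: [1.1, 0.6, 1.2]
width: 0.0876
gripper_force: 0.0
[0.57188947 0.27189416 0.32099417]
[ 253    0   48  142 6526] 0.079 across -0.7 along -23.8 [155.   55.9] 85.1
[ 253    0   48  142 6526] 0.047 across -0.2 along -26.3 [166.5  60. ] 85.1
[ 254  148   45   42 1856] 0.079 across 0.0 along 88.5 [52.5 55.8] 85.2
[ 254  148   45   42 1856] 0.047 across 0.6 along 94.3 [56.4 59.9] 85.2
```

The full brick is in, roughly 2 mm short along and aligned within 1 mm and 0.3°. Now for the half brick at (0.647, -0.240), tool yaw -141°.

```bash
python3 -m crank '[{"dx":0.006,"dy":-0.04,"dz":0,"twist":-5,"grip":1},{"dx":0.012,"dy":-0.08,"dz":0,"twist":-10,"grip":1},{"dx":0.018,"dy":-0.12,"dz":0,"twist":-15,"grip":1},{"dx":0.024,"dy":-0.16,"dz":0,"twist":-20,"grip":1},{"dx":0.03,"dy":-0.2,"dz":0,"twist":-25,"grip":1}]' >/dev/null
python3 -m crank '[{"dx":0.006,"dy":-0.04,"dz":0,"twist":-5,"grip":1},{"dx":0.012,"dy":-0.08,"dz":0,"twist":-10,"grip":1},{"dx":0.018,"dy":-0.12,"dz":0,"twist":-15,"grip":1},{"dx":0.024,"dy":-0.16,"dz":0,"twist":-20,"grip":1},{"dx":0.03,"dy":-0.2,"dz":0,"twist":-21,"grip":1}]' >/dev/null
python3 -m crank '[{"dx":0.005,"dy":-0.03,"dz":-0.02,"twist":0,"grip":1},{"dx":0.01,"dy":-0.06,"dz":-0.04,"twist":0,"grip":1},{"dx":0.014,"dy":-0.09,"dz":-0.06,"twist":0,"grip":1},{"dx":0.015,"dy":-0.11,"dz":-0.09,"twist":0,"grip":1},{"dx":0.015,"dy":-0.11,"dz":-0.12,"twist":0,"grip":1}]' >/dev/null
python3 -m crank '[{"dx":0,"dy":0,"dz":-0.035,"twist":0,"grip":1},{"dx":0,"dy":0,"dz":-0.07,"twist":0,"grip":1},{"dx":0,"dy":0,"dz":-0.1,"twist":0,"grip":1},{"dx":0,"dy":0,"dz":-0.12,"twist":0,"grip":1},{"dx":0,"dy":0,"dz":-0.12,"twist":0,"grip":1}]'
python3 - <<'E'
from h import *
im,c,M=grab('wrist','l.png'); s=arm.get_state(); print(s['eef_pos'],s['ee_rot'][2]*57.2958)
g=(im.mean(2)>95).astype(np.uint8); g[245:]=0
hs=cv2.cvtColor(im,cv2.COLOR_RGB2HSV); g[(hs[...,0]<15)|(hs[...,0]>30)]=0
n,l,st,ce=cv2.connectedComponentsWithStats(g)
for k in range(1,n):
    if st[k,4]<300: continue
    ct=max(cv2.findContours((l==k).astype(np.uint8),0,2)[0],key=len)[:,0]
    r=cv2.minAreaRect((ray(c,M,ct,0.032)*1000).astype(np.float32)); print(st[k],np.round(r[0],1),np.round(r[1],1),round(r[2],2))
E
```

```text
t: 13.98
eef_pos: [0.6409, -0.2384, 0.0664]
ee_rot: [3.134, -0.006, -2.46]
force: [-0.5, 0.3, -0.5]
width: 0.0877
gripper_force: 0.0
[ 0.64267953 -0.23890059  0.0696372 ] -140.91651194161784
[  431     0   129   161 13749] [ 466.1 -187.4] [114.1  64.9] 79.19
[ 233  180   83   65 5267] [ 640.1 -245.6] [46.3 56.7] 38.94
```

```bash
python3 -m crank '[{"dx":0.003,"dy":-0.001,"dz":-0.02,"twist":0,"grip":1},{"dx":0.003,"dy":-0.001,"dz":-0.05,"twist":0,"grip":1},{"dx":0.003,"dy":-0.001,"dz":-0.075,"twist":0,"grip":1},{"dx":0.003,"dy":-0.001,"dz":-0.088,"twist":0,"grip":1},{"dx":0.003,"dy":-0.001,"dz":-0.094,"twist":0,"grip":1}]'
python3 -m crank '[{"dx":0,"dy":0,"dz":0,"twist":0,"grip":0},{"dx":0,"dy":0,"dz":0,"twist":0,"grip":0},{"dx":0,"dy":0,"dz":0,"twist":0,"grip":0},{"dx":0,"dy":0,"dz":0,"twist":0,"grip":0},{"dx":0,"dy":0,"dz":0,"twist":0,"grip":0}]' 25
python3 -m crank '[{"dx":0,"dy":0,"dz":0,"twist":0,"grip":0},{"dx":0,"dy":0,"dz":0,"twist":0,"grip":0},{"dx":0,"dy":0,"dz":0,"twist":0,"grip":0},{"dx":0,"dy":0,"dz":0,"twist":0,"grip":0},{"dx":0,"dy":0,"dz":0,"twist":0,"grip":0}]'
```

```text
t: 14.45
eef_pos: [0.6474, -0.2401, -0.0222]
ee_rot: [3.141, -0.001, -2.459]
force: [-0.9, -0.3, -0.5]
width: 0.0875
gripper_force: 0.0
t: 14.87
eef_pos: [0.6484, -0.2402, -0.0202]
ee_rot: [-3.14, 0.001, -2.459]
force: [0.1, 0.6, 0.7]
width: 0.06
gripper_force: 0.5
t: 15.28
eef_pos: [0.6482, -0.2401, -0.0204]
ee_rot: [-3.141, 0.001, -2.459]
force: [-0.1, 1.3, 6.7]
width: 0.0567
gripper_force: 25.0
```

```bash
python3 -m crank '[{"dx":0,"dy":0,"dz":0.02,"twist":0,"grip":0},{"dx":0,"dy":0,"dz":0.05,"twist":0,"grip":0},{"dx":0,"dy":0.0,"dz":0.08,"twist":0,"grip":0},{"dx":-0.005,"dy":0.02,"dz":0.11,"twist":4,"grip":0},{"dx":-0.01,"dy":0.05,"dz":0.125,"twist":8,"grip":0}]'
python3 -m crank '[{"dx":-0.01,"dy":0.035,"dz":0,"twist":6,"grip":0},{"dx":-0.02,"dy":0.07,"dz":0,"twist":12,"grip":0},{"dx":-0.03,"dy":0.105,"dz":0,"twist":18,"grip":0},{"dx":-0.04,"dy":0.14,"dz":0,"twist":24,"grip":0},{"dx":-0.05,"dy":0.175,"dz":0,"twist":30,"grip":0}]'
python3 -m crank '[{"dx":-0.01,"dy":0.035,"dz":0,"twist":6,"grip":0},{"dx":-0.02,"dy":0.065,"dz":0,"twist":8,"grip":0},{"dx":-0.025,"dy":0.09,"dz":0,"twist":8,"grip":0},{"dx":-0.0266,"dy":0.101,"dz":0,"twist":8,"grip":0},{"dx":-0.0266,"dy":0.101,"dz":0,"twist":8,"grip":0}]'
python3 -m crank '[{"dx":0,"dy":0,"dz":0,"twist":0,"grip":0},{"dx":0,"dy":0,"dz":0,"twist":0,"grip":0},{"dx":0,"dy":0,"dz":0,"twist":0,"grip":0},{"dx":0,"dy":0,"dz":0,"twist":0,"grip":0},{"dx":0,"dy":0,"dz":0,"twist":0,"grip":0}]'
cat > e.py <<'E'
from h import *
import sys
im,c,M=grab('wrist',sys.argv[1]); np.savez('m.npz',M=M); s=arm.get_state(); print(s['eef_pos'],s['ee_rot'][2]*57.2958)
for r in (150,170,190,210,225,235,243): 
    g=im[r].mean(1); xs=np.where(np.abs(np.diff(g))>18)[0]; print(r,[(int(x),int(g[x]),int(g[x+1])) for x in xs if 170<x<400])
for u in(250,265,280,295,310): 
    g=im[:,u].mean(1); xs=np.where(np.abs(np.diff(g))>18)[0]; print('u',u,[(int(x),int(g[x]),int(g[x+1])) for x in xs if 60<x<300])
E
python3 e.py m.png; python3 - <<'E'
import cv2
cv2.imwrite('pics/m2.png',cv2.resize(cv2.imread('pics/m.png')[100:340,150:430],None,fx=2.4,fy=2.4))
E
```

```text
t: 15.7
eef_pos: [0.639, -0.1919, 0.1071]
ee_rot: [-3.138, 0.002, -2.319]
force: [0.8, 0.8, -0.3]
width: 0.0567
gripper_force: 25.0
t: 16.12
eef_pos: [0.5867, -0.0137, 0.1035]
ee_rot: [-3.141, 0.0, -1.791]
force: [1.3, 0.0, -1.6]
width: 0.0568
gripper_force: 25.0
t: 16.53
eef_pos: [0.5608, 0.0881, 0.1036]
ee_rot: [-3.141, 0.0, -1.654]
force: [0.0, 0.0, -0.6]
width: 0.0568
gripper_force: 25.0
t: 16.95
eef_pos: [0.5611, 0.085, 0.1033]
ee_rot: [3.141, -0.0, -1.658]
force: [-0.4, -0.6, -0.8]
width: 0.0568
gripper_force: 25.0
[0.56109314 0.08516843 0.1032911 ] -94.96412032688863
150 [(182, 44, 90), (184, 94, 118), (221, 131, 200), (275, 200, 182), (338, 190, 137), (339, 137, 88), (341, 76, 102), (342, 102, 179), (343, 179, 205), (383, 227, 181), (393, 190, 232), (395, 229, 130)]
170 [(183, 37, 65), (184, 65, 102), (222, 134, 202), (251, 201, 179), (337, 192, 139), (338, 139, 98), (340, 82, 107), (341, 107, 181), (342, 181, 208)]
190 [(185, 44, 96), (247, 159, 186), (319, 198, 174), (322, 189, 210), (336, 210, 179), (337, 179, 101), (340, 105, 197), (341, 197, 222)]
210 [(177, 85, 107), (1
[... 1304 characters left out ...]
189, 221), (203, 242, 197), (204, 197, 138), (256, 181, 200), (258, 188, 160), (269, 146, 121), (280, 116, 94), (281, 94, 70)]
u 295 [(121, 54, 81), (122, 81, 99), (137, 107, 144), (138, 144, 184), (172, 186, 165), (173, 165, 113), (175, 112, 130), (189, 143, 190), (190, 190, 223), (203, 243, 198), (204, 198, 137), (254, 180, 200), (268, 188, 165), (270, 151, 125), (280, 114, 93), (281, 93, 70)]
u 310 [(84, 57, 100), (85, 100, 145), (91, 119, 99), (92, 99, 71), (138, 103, 141), (139, 141, 187), (173, 189, 166), (175, 150, 209), (181, 204, 144), (189, 145, 192), (190, 192, 225), (203, 243, 199), (204, 199, 137), (253, 178, 198), (266, 186, 164), (278, 150, 120), (280, 115, 92), (281, 92, 70)]
```

```bash
python3 - <<'E'
from h import *
c,_=cal('wrist'); M=np.load('m.npz')['M']
J=np.array([.570,.1835]); a=np.array([.0855,.9963]); b=np.array([.9963,-.0855])
def f(n,uv,z):
    p=ray(c,M,uv,z)-J; print(n,(np.c_[p@b,p@a]*1000).round(1).tolist())
f('wall end',[[250,190],[310,190]],.047)
f('half bottom end',[[250,203.8],[310,203.8]],.1237)
f('half sides',[[216.8,235],[345.5,235],[217,243],[345,243]],.1557)
E
```

```text
wall end [[22.2, -115.4], [-22.5, -115.3]]
half bottom end [[15.5, -126.3], [-15.9, -126.2]]
half sides [[27.4, -121.1], [-28.8, -121.0], [27.6, -117.4], [-28.8, -117.3]]
```

```bash
python3 -m crank '[{"dx":0.0014,"dy":0.0086,"dz":0,"twist":0,"grip":0},{"dx":0.0014,"dy":0.0086,"dz":-0.02,"twist":0,"grip":0},{"dx":0.0014,"dy":0.0086,"dz":-0.04,"twist":0,"grip":0},{"dx":0.0014,"dy":0.0086,"dz":-0.05,"twist":0,"grip":0},{"dx":0.0014,"dy":0.0086,"dz":-0.05,"twist":0,"grip":0}]'
python3 -m crank '[{"dx":0,"dy":0,"dz":-0.006,"twist":0,"grip":0},{"dx":0,"dy":0,"dz":-0.012,"twist":0,"grip":0},{"dx":0,"dy":0,"dz":-0.018,"twist":0,"grip":0},{"dx":0,"dy":0,"dz":-0.02,"twist":0,"grip":0},{"dx":0,"dy":0,"dz":-0.02,"twist":0,"grip":0}]'
python3 -m crank '[{"dx":0,"dy":0,"dz":0,"twist":0,"grip":0},{"dx":0,"dy":0,"dz":-0.001,"twist":0,"grip":0},{"dx":0,"dy":0,"dz":-0.002,"twist":0,"grip":0},{"dx":0,"dy":0,"dz":-0.003,"twist":0,"grip":0},{"dx":0,"dy":0,"dz":-0.003,"twist":0,"grip":0}]'
```

```text
t: 17.42
eef_pos: [0.5608, 0.094, 0.051]
ee_rot: [3.138, -0.002, -1.657]
force: [-0.6, -0.7, -1.6]
width: 0.0568
gripper_force: 25.0
t: 17.83
eef_pos: [0.5621, 0.0944, 0.033]
ee_rot: [3.141, -0.0, -1.656]
force: [-1.4, -0.3, -1.5]
width: 0.0567
gripper_force: 25.0
t: 18.25
eef_pos: [0.5623, 0.0945, 0.0303]
ee_rot: [3.142, 0.0, -1.656]
force: [0.4, 0.0, -1.8]
width: 0.0568
gripper_force: 25.0
```

```bash
python3 -m crank '[{"dx":0,"dy":0,"dz":-0.001,"twist":0,"grip":0},{"dx":0,"dy":0,"dz":-0.002,"twist":0,"grip":0},{"dx":0,"dy":0,"dz":-0.003,"twist":0,"grip":0},{"dx":0,"dy":0,"dz":-0.003,"twist":0,"grip":0},{"dx":0,"dy":0,"dz":-0.003,"twist":0,"grip":0}]'
python3 -m crank '[{"dx":0,"dy":0,"dz":-0.0005,"twist":0,"grip":0},{"dx":0,"dy":0,"dz":-0.001,"twist":0,"grip":0},{"dx":0,"dy":0,"dz":-0.001,"twist":0,"grip":0},{"dx":0,"dy":0,"dz":-0.001,"twist":0,"grip":0},{"dx":0,"dy":0,"dz":-0.001,"twist":0,"grip":0}]'
```

```text
t: 18.67
eef_pos: [0.5623, 0.0945, 0.0273]
ee_rot: [3.141, -0.0, -1.656]
force: [-0.4, -0.5, 0.4]
width: 0.0565
gripper_force: 25.0
t: 19.08
eef_pos: [0.5625, 0.0945, 0.0266]
ee_rot: [-3.141, 0.0, -1.656]
force: [-0.9, -0.2, 1.4]
width: 0.0565
gripper_force: 25.0
```

```bash
python3 -m crank '[{"dx":0,"dy":0,"dz":0,"twist":0,"grip":0.3},{"dx":0,"dy":0,"dz":0,"twist":0,"grip":0.6},{"dx":0,"dy":0,"dz":0,"twist":0,"grip":0.8},{"dx":0,"dy":0,"dz":0,"twist":0,"grip":0.8},{"dx":0,"dy":0,"dz":0,"twist":0,"grip":0.8}]'
python3 -m crank '[{"dx":0,"dy":0,"dz":0.0,"twist":0,"grip":0.8},{"dx":0,"dy":0,"dz":0.02,"twist":0,"grip":0.8},{"dx":0,"dy":0.0,"dz":0.05,"twist":0,"grip":0.8},{"dx":0,"dy":0.0,"dz":0.08,"twist":0,"grip":0.8},{"dx":0,"dy":0.03,"dz":0.11,"twist":0,"grip":1}]' >/dev/null
python3 -m crank '[{"dx":0,"dy":0.03,"dz":0.03,"twist":0,"grip":1},{"dx":0,"dy":0.06,"dz":0.06,"twist":0,"grip":1},{"dx":0,"dy":0.09,"dz":0.09,"twist":0,"grip":1},{"dx":0,"dy":0.12,"dz":0.12,"twist":0,"grip":1},{"dx":0,"dy":0.15,"dz":0.15,"twist":0,"grip":1}]' >/dev/null
python3 -m crank '[{"dx":0,"dy":0.0,"dz":0.03,"twist":0,"grip":1},{"dx":0,"dy":0,"dz":0.03,"twist":0,"grip":1},{"dx":0,"dy":0,"dz":0.03,"twist":0,"grip":1},{"dx":0,"dy":0,"dz":0.03,"twist":0,"grip":1},{"dx":0,"dy":0,"dz":0.03,"twist":0,"grip":1}]' 
python3 chk.py n.png; python3 - <<'E'
import cv2
im=cv2.imread('pics/n.png'); cv2.imwrite('pics/n2.png',cv2.resize(im[0:245,190:390],None,fx=2.4,fy=2.4,interpolation=0))
E
```

```text
t: 19.5
eef_pos: [0.5624, 0.0945, 0.0263]
ee_rot: [3.141, -0.0, -1.656]
force: [0.1, -0.4, 0.6]
width: 0.0766
gripper_force: 0.0
t: 20.75
eef_pos: [0.5618, 0.2706, 0.3119]
ee_rot: [3.14, -0.001, -1.657]
force: [0.2, -0.5, 0.3]
width: 0.0878
gripper_force: 0.0
[0.56192231 0.2705543  0.31187563]
[ 241    0   51   40 1987] 0.079 across -0.4 along -83.2 [39.1 55.3] 85.1
[ 241    0   51   40 1987] 0.047 across 0.8 along -90.2 [42.1 59.4] 85.1
[ 243   44   49  101 4742] 0.079 across -0.7 along -2.4 [112.2  55.6] 85.1
[ 243   44   49  101 4742] 0.047 across 0.4 along -3.3 [120.6  59.8] 85.1
[ 245  151   46   42 1861] 0.079 across 0.0 along 88.2 [51.9 55.7] 85.0
[ 245  151   46   42 1861] 0.047 across 1.1 along 94.0 [55.8 59.8] 85.0
```

View pics/n2.png

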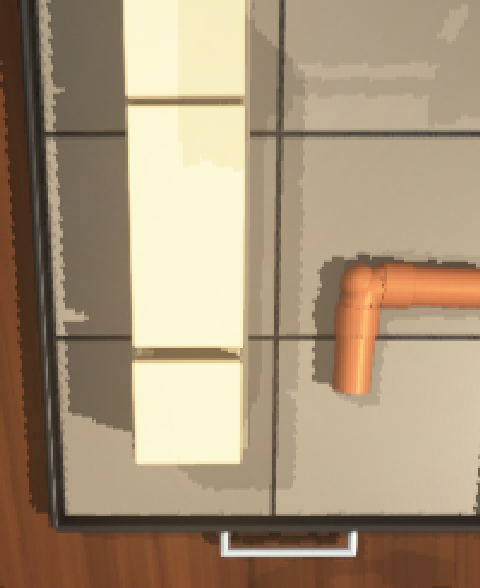

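The picture shows all three bricks flat and in line, with joints at about (185,100) and (185,352). Along the wall the full brick is at -2.4 mm, the closing half at about -90 mm and the starter at +88 mm. All are within 1 mm across and within tolerance, so I'm handing in.

```bash
python3 -c "
from station import arm
print(arm.job_done())"
```

```text
the job is handed in; nothing more can be done
None
```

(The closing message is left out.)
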